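# Make up the dop rack to three sticks and pin the keeper over them

### The arm

A 6-joint arm with a two-finger parallel gripper is mounted at the origin on a cart in front of the work surface, level with it; the furniture and walls round the work are solid. World frame = base frame: x ahead of the robot, y to its left, z up, the work surface at z = 0. Lengths are in m, angles in rad, forces in N, time in s.
With the tool pointing down it reaches from about 0.275 to 0.825 m from the base axis. Payload 4.9 kg.
Tool frame: the origin (TCP) lies midway between the tips of the shut fingers; the grasp point (between the pads) lies 19 mm behind it (bot.grip_depth is the distance from the TCP to the grasp point, in m); z points along the fingers, y is the line along which they close (so a half turn about z gives the same grasp; the last joint's range is limited). The gripper opens to 85 mm and grips with 20 to 120 N. Pads are 22 mm wide; open, the fingers measure 114 mm over their backs; the gripper's body (76 mm by 85 mm) begins 54 mm behind the grasp point. The pads swing forward as they close: fully open they stand 13 mm farther back than shut.
Start: joints at [1.095, 0.326, -0.193, 1.052, 0, 1.437], TCP at [0.184, 0.518, 0.231] pointing down, gripper open.
Joint ranges: [-2.65, 2.65], [-0.97, 1.79], [-1.3, 1.35], [-1.93, 2.1], [-1.47, 1.37], [-3.14, 3.14]. Speed limits (rad/s): [2.57, 2.57, 3.14, 3.14, 3.14, 3.14].

### API

Orientations are given as a unit quaternion [w, x, y, z].
In Python, from cell import bot gives the robot as it stands. Calls block until the motion is done:
- bot.move_pose(position, orientation): joint-space move of the TCP to a pose.
- bot.move_linear(position, speed=0.15, rotation=None, until_force=None): straight line of the TCP; rotation=None keeps the orientation; speed is the mean speed in m/s. With until_force (N) it stops when the force on the tool has changed by that much, and returns True; else False.
- bot.goto_joints(angles): joint-space move.
- bot.set_gripper(opening, grasp_force=None): opening from 0.0 (shut) to 1.0 (fully open); grasp_force is the grip in N (None keeps the last); returns when the fingers have stopped.
- bot.wait(seconds).
- bot.solve_ik(position, orientation): joint angles nearest the present ones, or None.
- bot.camera(name): name is "scene" or "top" or "wrist"; returns the picture (480x640x3 uint8, red, green, blue); there is no depth.
- bot.calibration(name): a dict with "mtx" (3x3 intrinsics, pixels), "k1" (the pictures are not rectified: a ray, as slopes to the right and down, at radius r is drawn at 1 + k1 r^2 times it, then the intrinsics apply), "extrinsics" (4x4, takes a point from world to camera coordinates); the wrist camera has in their place "hand_eye" (4x4, takes a point from camera to tool coordinates, whose origin is the TCP and whose axes are the flange's). Camera axes: x right, y down, z forward; pixel columns grow to the right and rows downward; lengths in m; the calibration is good to about 2 mm. A picture is of the moment at which its call begins: read the wrist's pose just before it. calibration takes no time and is no camera call.
A pose or a line that the arm cannot do raises bot.PlanningError and nothing moves.
- bot.close_job(): hands the job in; it is judged then, once.
Trained networks look in the newest picture that a camera, given by its name, has taken for a name from the list of things; names that differ only in an ending like _2 or _b are one class to them, and where a whole thing is asked for, a point or a joint stands for the part that bears it (a point fixed in the world has none). Each returns a list of dicts, best first, with "confidence" (0 to 1); they miss things now and then, are a little off and sometimes report something else, mostly with a low value. They report only what shows in the picture. A call takes as long as a camera call. They do not tell look-alikes from the thing itself.
- bot.search_frame(camera, thing): "bbox" ([left, top, width, height] in pixels, round what is visible of it).
Readings, each from a call of its own:
- bot.read_clock(): time.
- bot.read_joint_positions(): joint angles.
- bot.read_joint_vel(): joint speeds.
- bot.read_joint_efforts(): joint torques, N m.
- bot.read_position(): TCP position.
- bot.read_tool_rot(): TCP orientation.
- bot.read_ft_force(): force on the tool from outside, world axes, zero at the start.
- bot.read_moment(): the same for the moment, N m.
- bot.read_gripper_width(): opening from 0.0 (shut) to 1.0 (fully open).
- bot.read_finger_force(): force on a finger pad.
Only numpy, scipy, OpenCV 4.12 (cv2) and the standard library are available. Lean on these libraries where they do the work, as an engineer would, in place of code of your own. Each camera call takes 0.05 s, during which the arm holds its last target. There are 200 camera calls.

### The job

Make the dop rack up to a batch of three: lay two of the three loose sticks fully down into free notches, stone ends pointing the same way as the stick already there and tail ends level with its tail, and leave the third loose stick, the jar and the tweezers where they are. Then pull up the red knob of the lock plunger, slide the keeper one hole towards the sticks so that its bar covers their tails, and let the pin down into that hole. The plunger is stiff: press the pin fully home, and finish while still holding the knob with the pin pressed home.

Things in the scene. Friction and masses are not known exactly. Their poses are not given: they have to be found in the camera images.
- rack: dop rack, fixed to the bench: plywood base 238 x 140 mm (x -148 to +90), top at 12 mm. Origin on the bench, z up, x from the keeper towards the stone ends. Two white toothed combs 8 mm thick at x = +10 and +72 mm, tips 47 mm high, four notches each at y = -54, -18, +18, +54 mm: floor 30 mm high, 14 mm wide, 45 degree sides above. A stick lies along x in the same notch of both combs
- notch0 (a point): point in notch 0 (rack y = -54 mm) at rack x = +45 mm, on the notch floor, 30 mm above the bench: where the origin of a well laid 136 mm stick comes (126 mm stick: 5 mm nearer the keeper). Free at the start
- notch1 (a point): point in notch 1 (rack y = -18 mm) at rack x = +45 mm, on the notch floor, 30 mm above the bench: where the origin of a well laid 136 mm stick comes (126 mm stick: 5 mm nearer the keeper). Free at the start
- notch2 (a point): point in notch 2 (rack y = +18 mm) at rack x = +45 mm, on the notch floor, 30 mm above the bench: where the origin of a well laid 136 mm stick comes (126 mm stick: 5 mm nearer the keeper). Free at the start
- notch3 (a point): the same point in notch 3 (rack y = +54 mm), the notch nearest the robot: stick_a lies here at the start
- keeper (a joint): carriage with a flat steel bar (20 x 138 mm, underside 43, top 49 mm high) across the rack, sliding along rack x on a strip with three holes 30 mm apart; about 1.5 N friction. Metres: 0 = start, pin in the middle hole, bar behind the tails; +0.030 = next hole towards the sticks, bar at rack x -26 to -6 mm; -0.030 = hole the other way. The pin blocks it unless pulled; play 1.2 mm each way
- keeper_bar (a point): middle of the keeper bar's lower front edge (the edge nearest the sticks), at rack x = -36 mm at the start
- plunger (a joint): lock plunger on the keeper: metres the pin is pulled up, 0 = fully home, 0.013 = upper stop; clear of the strip above 0.009. Spring and weight press it down with 3.6 N (home) to 6.8 N (up), and 4.4 N friction resists both ways: pulling takes 8 to 11 N, and let go over a hole the pin stops about 3 mm short of home until pressed down. Moving the raised knob sideways drags the keeper along
- knob: red fluted knob on the plunger: upright cylinder 26 mm in diameter, 24 mm high; origin at its centre, 68.5 mm above the bench when home, at rack x = -90 mm at the start. Under it a 16 mm barrel on the carriage, whose top is 38 mm high; the keeper's bar plate (top 49 mm) begins 15 mm in front of the knob's axis. Grip it across from above
- stick_a: dop stick, already in notch 3: wooden dowel 10 mm thick, 136 mm long overall, 20 g, an orange stone waxed on one end; does not roll. Origin mid-length on its underside, y along it: bare tail end at y = +68 mm, stone end at y = -68 mm, z up. Balance point 10 mm from the origin towards the tail. Grip across the dowel near the origin
- stick_b: dop stick, loose on the bench: wooden dowel 10 mm thick, 136 mm long overall, 20 g, a pale stone waxed on one end; does not roll. Origin mid-length on its underside, y along it: bare tail end at y = +68 mm, stone end at y = -68 mm, z up. Balance point 10 mm from the origin towards the tail. Grip across the dowel near the origin
- stick_c: dop stick, loose on the bench, pointing the other way: wooden dowel 10 mm thick, 126 mm long overall, 20 g, a dark stone waxed on one end; does not roll. Origin mid-length on its underside, y along it: bare tail end at y = +63 mm, stone end at y = -63 mm, z up. Balance point 10 mm from the origin towards the tail. Grip across the dowel near the origin
- stick_d: dop stick, loose on the bench: wooden dowel 10 mm thick, 136 mm long overall, 20 g, an orange stone waxed on one end; does not roll. Origin mid-length on its underside, y along it: bare tail end at y = +68 mm, stone end at y = -68 mm, z up. Balance point 10 mm from the origin towards the tail. Grip across the dowel near the origin
- stick_a_tail (a point): centre of the tail end of stick_a, 5 mm above its underside; near rack x = -23 mm when well laid (between -34 and -12 mm it comes under the closed bar)
- stick_b_tail (a point): centre of the tail end of stick_b, 5 mm above its underside; near rack x = -23 mm when well laid (between -34 and -12 mm it comes under the closed bar)
- stick_c_tail (a point): centre of the tail end of stick_c, 5 mm above its underside; near rack x = -23 mm when well laid (between -34 and -12 mm it comes under the closed bar)
- stick_d_tail (a point): centre of the tail end of stick_d, 5 mm above its underside; near rack x = -23 mm when well laid (between -34 and -12 mm it comes under the closed bar)
- jar_cerium: bystander: pink powder jar with black lid, 52 mm in diameter, 69 mm high, standing on the far right of the rack; origin under its centre
- tweezers: bystander: steel tweezers lying on the bench to the left of the loose sticks, 15 x 132 x 10 mm, origin under its centre
Not all that is in view belongs to the job. What is shaped like the stick_b but purple is not meant.

How it is judged:
By the outcome, as a careful person would: the job done as asked, in the order asked, and still so for the second after the job is handed in, while the arm keeps its last pose, push and grip.
It also fails if it takes over 58 s, if anything falls off the work surface, if the arm or the gripper's body presses on something with over 40 N, if the wrist force passes 120 N, or if a joint passes its speed limit or range.

## Working session

There is one attempt and no reset: what is moved stays moved. The work goes in short steps, each a Python script; the robot and the scene stay as the last script left them, time stands still between calls to the robot, and variables do not carry over. Pictures are saved under pics/ and viewed, at most 10 in all, crops included, and the job is handed in when it is done.

```bash
ls; mkdir -p pics; python3 - <<'E'
from cell import bot
import cv2,numpy as np
ims=[]
for c in("scene","top"):
    im=bot.camera(c); cv2.imwrite(f"pics/{c}0.png",im[:,:,::-1])
    k=bot.calibration(c); print(c,np.round(k["mtx"],1).tolist(),k["k1"],np.round(k["extrinsics"],3).tolist())
    for t in("rack","knob","stick_b","keeper","jar_cerium","tweezers","stick_b_tail"):
        print(t,[(np.round(d["bbox"]).tolist(),round(d["confidence"],2)) for d in bot.search_frame(c,t)])
print(np.round(bot.calibration("wrist")["hand_eye"],3).tolist(),bot.calibration("wrist")["mtx"].tolist(),bot.calibration("wrist")["k1"],bot.read_clock(),bot.read_tool_rot(),bot.grip_depth)
E
```

```text
pics
scene [[582.3, 0.0, 315.7], [0.0, 582.3, 231.3], [0.0, 0.0, 1.0]] -0.04151407320219774 [[0.859, -0.512, 0.014, -0.419], [-0.238, -0.422, -0.875, 0.289], [0.453, 0.748, -0.484, 0.875], [0.0, 0.0, 0.0, 1.0]]
rack [([219.0, 264.0, 119.0, 88.0], 0.76), ([244.0, 276.0, 67.0, 54.0], 0.19)]
knob [([282.0, 291.0, 14.0, 14.0], 0.67)]
stick_b [([222.0, 270.0, 27.0, 30.0], 0.73), ([236.0, 236.0, 29.0, 23.0], 0.69), ([216.0, 243.0, 32.0, 26.0], 0.69), ([195.0, 251.0, 29.0, 18.0], 0.59), ([387.0, 260.0, 59.0, 16.0], 0.49)]
keeper [([246.0, 281.0, 66.0, 50.0], 0.73)]
jar_cerium [([378.0, 293.0, 29.0, 44.0], 0.58)]
tweezers [([186.0, 218.0, 51.0, 16.0], 0.74), ([194.0, 247.0, 27.0, 19.0], 0.23)]
stick_b_tail [([231.0, 237.0, 35.0, 23.0], 0.73), ([388.0, 262.0, 57.0, 16.0], 0.53)]
top [[558.5, 0.0, 316.4], [0.0, 558.5, 245.6], [0.0, 0.0, 1.0]] -0.16952064397505873 [[0.016, -1.0, 0.014, 0.156], [-0.989, -0.018, -0.145, 0.582], [0.146, -0.011, -0.989, 0.928], [0.0, 0.0, 0.0, 1.0]]
rack [([298.0, 282.0, 135.0, 84.0], 0.8), ([194.0, 287.0, 78.0, 15.0], 0.44)]
knob [([397.0, 316.0, 18.0, 18.0], 0.69
[... 210 characters left out ...]
.0, 7.0], 0.69)]
keeper [([371.0, 285.0, 47.0, 81.0], 0.75), ([198.0, 288.0, 74.0, 15.0], 0.38)]
jar_cerium [([442.0, 215.0, 33.0, 38.0], 0.68)]
tweezers [([157.0, 312.0, 5.0, 33.0], 0.82), ([372.0, 285.0, 45.0, 79.0], 0.58)]
stick_b_tail [([348.0, 129.0, 62.0, 37.0], 0.9), ([296.0, 286.0, 139.0, 80.0], 0.68), ([198.0, 287.0, 73.0, 14.0], 0.55), ([288.0, 356.0, 80.0, 5.0], 0.34)]
[[-0.001, -0.949, -0.314, 0.083], [1.0, -0.001, -0.0, 0.001], [-0.0, -0.314, 0.949, -0.143], [0.0, 0.0, 0.0, 1.0]] [[428.2580931428348, 0.0, 313.8495431873347], [0.0, 428.2580931428348, 242.91414258078177], [0.0, 0.0, 1.0]] -0.08997255123536856 0.8 [4.94193160e-06 1.70068688e-01 9.85432210e-01 1.39534217e-05] 0.0187
```

```bash
cat > h.py <<'E'
from cell import bot
import cv2,numpy as np
from scipy.spatial.transform import Rotation as R
def ray2w(cam,uv,z,T=None):
    """pixels -> world points at height z. T: tool pose (4x4) for wrist"""
    k=bot.calibration(cam)
    uv=np.atleast_2d(np.array(uv,float))
    m=np.array(k["mtx"]); 
    n=cv2.undistortPoints(uv[:,None],m,np.array([k["k1"],0,0,0.]))[:,0]
    C=np.linalg.inv(k["extrinsics"]) if cam!="wrist" else T@np.array(k["hand_eye"])
    d=np.c_[n,np.ones(len(n))]@C[:3,:3].T; o=C[:3,3]
    return o+d*((np.asarray(z)-o[2])/d[:,2])[:,None]
def pose():
    q=np.array(bot.read_tool_rot()); T=np.eye(4); T[:3,:3]=R.from_quat(q[[1,2,3,0]]).as_matrix(); T[:3,3]=bot.read_position(); return T
def down(yaw):
    """tool pointing down, closing axis (tool y) along world angle yaw"""
    y=np.array([np.cos(yaw),np.sin(yaw),0]); z=np.array([0,0,-1.]); x=np.cross(y,z)
    q=R.from_matrix(np.c_[x,y,z]).as_quat(); return q[[3,0,1,2]]
E
python3 - <<'E'
import cv2
a=cv2.imread("pics/top0.png")
cv2.imwrite("pics/topcrop.png",cv2.resize(a[110:400,140:500],None,fx=2.05,fy=2.05,interpolation=cv2.INTER_CUBIC))
E
python3 -c "
from h import *
print(ray2w('top',[(365,325),(236,321),(234,297),(237,347),(379,147),(459,234),(406,325)],[.01,.01,.01,.01,.01,.01,.07]).round(3))"
```

```text
[[ 0.444  0.078  0.01 ]
 [ 0.447  0.305  0.01 ]
 [ 0.489  0.31   0.01 ]
 [ 0.402  0.302  0.01 ]
 [ 0.772  0.052  0.01 ]
 [ 0.61  -0.094  0.01 ]
 [ 0.445  0.015  0.07 ]]
```

View pics/topcrop.png

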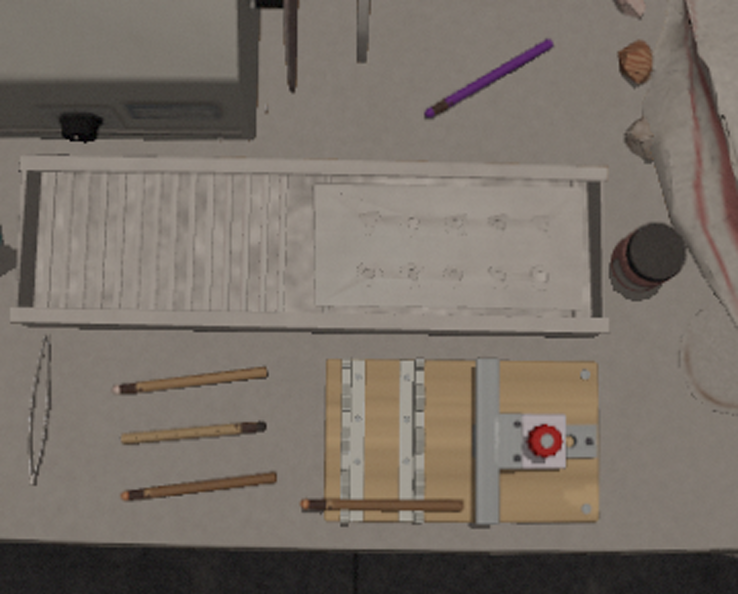

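The top view shows three loose sticks at left. The far one (pale stone on the left, crop 118,388) is b, the middle one (dark stone on the right, 250,427) is c, and the near one (orange stone on the left, 128,495) is d. The rack has stick a in the near notch and the red knob at (545,440). The purple look-alike lies far off. I'll use b and d, and leave c. Next are closer looks with the wrist camera.

```bash
python3 - <<'E'
from h import *
for s in(0,np.pi):
    print(s,[np.round(j,2) if (j:=bot.solve_ik(p,down(s))) is not None else None for p in((.445,.305,.2),(.445,.05,.2),(.50,.06,.04),(.445,.0,.06))])
yaw=0
for i,(x,y) in enumerate(((.445,.30),(.445,.04))):
    bot.move_pose([x,y,.2],down(yaw)); bot.wait(.2)
    T=pose(); np.save(f"T{i}.npy",T); im=bot.camera("wrist"); cv2.imwrite(f"pics/w{i}.png",im[:,:,::-1])
    for t in ("stick_b","knob","rack") if i else ("stick_b",):
        print(t,[(np.round(d["bbox"]).tolist(),round(d["confidence"],2)) for d in bot.search_frame("wrist",t)])
print(bot.read_clock(),T[:3,3])
E
```

```text
0 [array([ 0.46,  0.33, -0.27,  0.97,  0.  ,  2.03]), array([-0.05,  0.16, -0.49,  0.91,  0.  ,  1.52]), array([-0.03,  0.46, -0.55,  0.56,  0.  ,  1.54]), array([-0.17,  0.34, -0.68,  0.54,  0.  ,  1.4 ])]
3.141592653589793 [array([ 0.46,  0.33, -0.27,  0.97,  0.  , -1.11]), array([-0.05,  0.16, -0.49,  0.91,  0.  , -1.62]), array([-0.03,  0.46, -0.55,  0.56,  0.  , -1.6 ]), array([-0.17,  0.34, -0.68,  0.54,  0.  , -1.74])]
stick_b [([304.0, 112.0, 26.0, 157.0], 0.9), ([355.0, 100.0, 29.0, 170.0], 0.86), ([240.0, 117.0, 35.0, 166.0], 0.86), ([240.0, 318.0, 20.0, 134.0], 0.85), ([600.0, 394.0, 9.0, 11.0], 0.54)]
stick_b [([222.0, 0.0, 21.0, 164.0], 0.64)]
knob [([290.0, 242.0, 43.0, 45.0], 0.62)]
rack [([209.0, 1.0, 207.0, 304.0], 0.72)]
3.8083 [0.44521459 0.0410467  0.19996583]
```

View pics/w0.png

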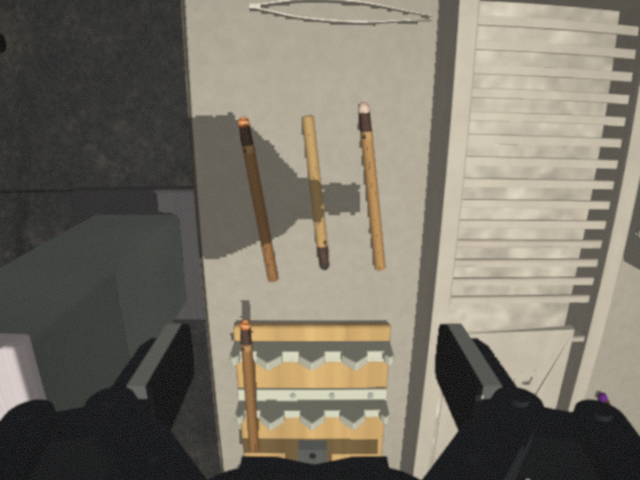

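View pics/w1.png

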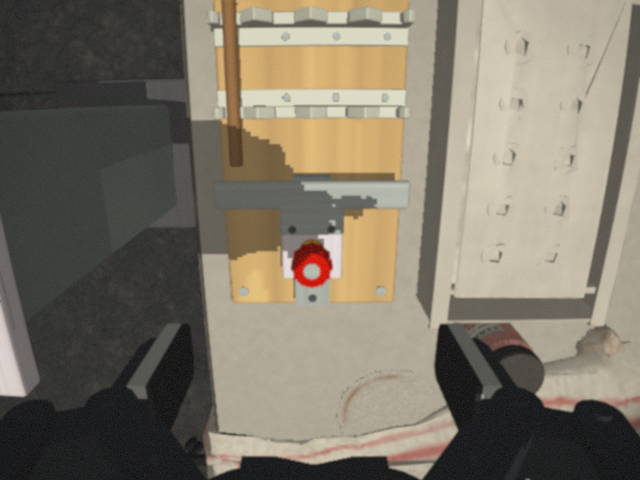

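Wrist views: d has its stone at (243,118) and tail at (273,280); b has its stone at (364,104) and tail at (380,268). In the second view the knob top is at (312,271), the bar's front corners are at (215,182) and (410,181), the rack's near corners are at (232,303) and (397,303), and the tail of a is at (236,166).

```bash
python3 - <<'E'
from h import *
T0,T1=np.load("T0.npy"),np.load("T1.npy")
P=lambda T,uv,z:ray2w("wrist",uv,z,T)[:,:2].round(4)
for n,uv in(("d",[(243,118),(273,280)]),("b",[(364,104),(380,268)]),("c",[(308,117),(324,268)])):
    p=P(T0,uv,[.006]*2); v=p[1]-p[0]; print(n,p.tolist(),"len",np.linalg.norm(v),"mid",p.mean(0),"ang",np.degrees(np.arctan2(v[1],v[0])))
print("base corners",P(T1,[(232,303),(397,303)],[.012]*2).tolist())
print("bar front",P(T1,[(215,182),(410,181)],[.049]*2).tolist())
print("knob",P(T1,[(312,271)],[.0805]))
print("a tail",P(T1,[(236,166)],[.035]), "a stone",P(T0,[(246,322)],[.035]))
print("far base corners",P(T0,[(238,323),(390,323)],[.012]*2).tolist())
print("comb72 tips? valleys", P(T0,[(290,360),(330,360)],[.03]*2).tolist())
E
```

```text
d [[0.3885, 0.3717], [0.4079, 0.2377]] len 0.13539704575802233 mid [0.3982 0.3047] ang -81.76217644090545
b [[0.4806, 0.382], [0.499, 0.2489]] len 0.1343658066622606 mid [0.4898  0.31545] ang -82.12920737088751
c [[0.4382, 0.3723], [0.4515, 0.2489]] len 0.1241146647258091 mid [0.44485 0.3106 ] ang -83.84843145752471
base corners [[0.3734, -0.0412], [0.5152, -0.0409]]
bar front [[0.3748, 0.0701], [0.5104, 0.071]]
knob [[0.4424 0.0164]]
a tail [[0.3875 0.0792]] a stone [[0.3878 0.213 ]]
far base corners [[0.3766, 0.1993], [0.5096, 0.1995]]
comb72 tips? valleys [[0.4226, 0.1738], [0.4568, 0.1738]]
```

```bash
cat >> h.py <<'E'
def pick_place(m,yaw,tgt,zp=.0015,zt=.0335):
    q=down(yaw)
    bot.set_gripper(.4,30)
    bot.move_pose([*m,.09],q); bot.move_linear([*m,.02],.2); hit=bot.move_linear([*m,zp],.04,until_force=15)
    bot.set_gripper(0,40); print("hit",hit,"w",bot.read_gripper_width(),"F",bot.read_finger_force(),pose()[:3,3].round(4))
    bot.move_linear([*m,.10],.25); print("w up",bot.read_gripper_width())
    bot.move_pose([*tgt,.10],down(0)); bot.move_linear([*tgt,.055],.15)
    hit=bot.move_linear([*tgt,zt],.05,until_force=6); p=pose()[:3,3]
    print("place hit",hit,p.round(4)); bot.set_gripper(.26)
    bot.move_linear([*tgt,.10],.2)
E
python3 - <<'E'
from h import *
pick_place((.4898,.3155),np.radians(7.9),(.4965,.148))
bot.move_pose([.445,.06,.2],down(0)); bot.wait(.2)
T=pose(); np.save("T2.npy",T); im=bot.camera("wrist"); cv2.imwrite("pics/w2.png",im[:,:,::-1]); print(bot.read_clock())
E
```

```text
hit True w 0.08999998636594833 F 41.18674457073212 [0.4901 0.3155 0.0032]
w up 0.094196758228522
place hit True [0.4963 0.148  0.0331]
10.625
```

View pics/w2.png

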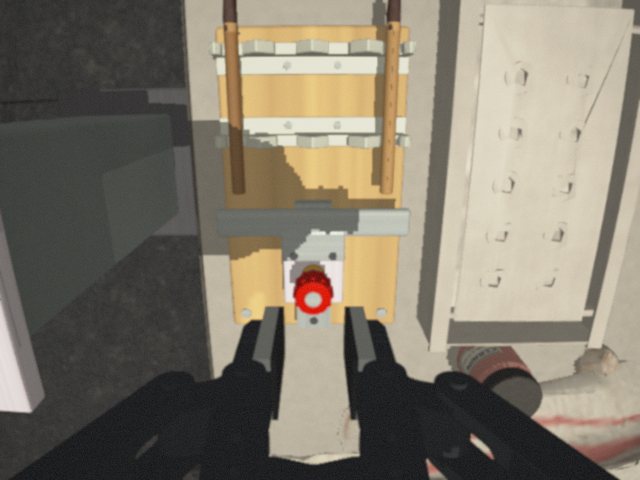

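b lies in notch 0, and its tail (387,194) is level with a's tail (238,193). Now d goes to notch 1.

```bash
python3 - <<'E'
from h import *
pick_place((.3982,.305),np.radians(8.2),(.4605,.148))
bot.set_gripper(.6)
bot.move_pose([.445,.06,.2],down(0)); bot.wait(.2)
T=pose(); np.save("T3.npy",T); im=bot.camera("wrist"); cv2.imwrite("pics/w3.png",im[:,:,::-1]); print(bot.read_clock(),bot.read_ft_force())
b=[d for d in bot.search_frame("wrist","knob")][:2]; print(b)
E
```

```text
hit False w 0.09295963274889518 F 41.90831959247589 [0.3985 0.3052 0.0018]
w up 0.09852138943991204
place hit False [0.4603 0.1479 0.0333]
17.7167 [ 0.64951437 -0.38177403  0.12681735]
[{'bbox': [292.6, 272.7, 39.6, 40.9], 'confidence': 0.72}]
```

View pics/w3.png

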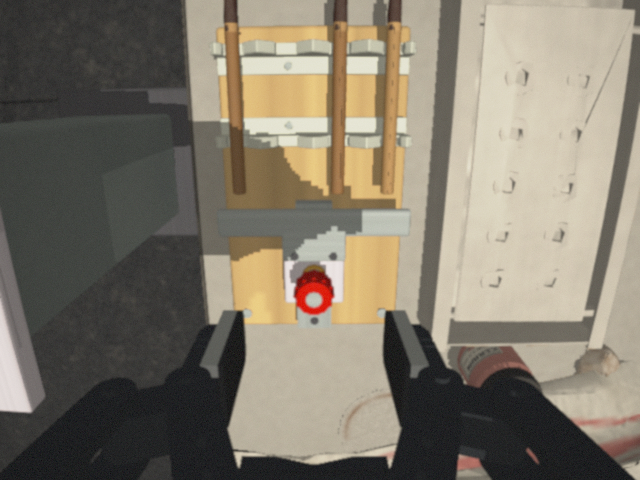

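Three sticks lie in the rack with level tails, at rows 193–194. Now the knob, whose top is at (314,298).

```bash
python3 - <<'E'
from h import *
k=ray2w("wrist",[(313.5,298)],[.0805],np.load("T3.npy"))[0]; print(k)
x,y=(k[0]+.4424)/2,(k[1]+.0164)/2
bot.move_pose([x,y,.12],down(0)); bot.move_linear([x,y,.052],.1,until_force=15)
bot.set_gripper(0,70); bot.wait(.2)
p=pose()[:3,3]; print(p.round(4),bot.read_gripper_width()*85,np.round(bot.read_ft_force(),1))
np.save("g.npy",p)
bot.move_linear([p[0],p[1],p[2]+.011],.03); bot.wait(.2)
print(pose()[:3,3].round(4),bot.read_gripper_width()*85,np.round(bot.read_ft_force(),1),bot.read_clock())
im=bot.camera("wrist"); cv2.imwrite("pics/w4.png",im[:,:,::-1])
E
```

```text
[0.44198652 0.0173984  0.0805    ]
[0.4435 0.0168 0.053 ] 24.01674104595967 [0.4 0.3 6.3]
[0.4435 0.0168 0.0641] 24.05269627227177 [ 1.1  0.3 -1.7] 20.3583
```

```bash
python3 - <<'E'
from h import *
a=[]
for i in range(4): bot.wait(.05); a.append(bot.read_ft_force())
print(np.round(a,1).tolist())
s=bot.camera("scene")[230:370,200:420]; cv2.imwrite("pics/s4.png",cv2.resize(s[:,:,::-1],None,fx=3,fy=3,interpolation=cv2.INTER_CUBIC))
a=cv2.imread("pics/w4.png")[200:480,180:460]; b=cv2.resize(cv2.imread("pics/s4.png"),(440,280)); cv2.imwrite("pics/m4.png",np.hstack([a,b]))
E
```

```text
[[1.4, 0.9, -2.1], [1.1, 0.1, -2.3], [1.6, 0.7, -1.8], [1.5, 0.6, -1.9]]
```

View pics/m4.png

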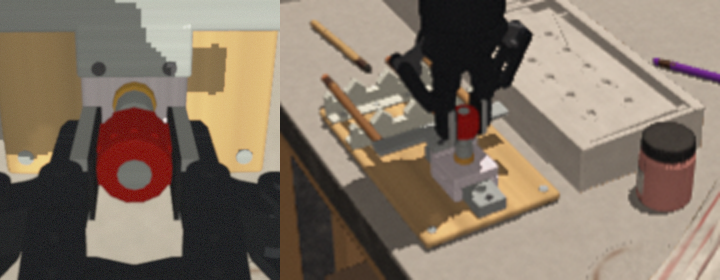

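The knob is held and raised: the brass barrel shows under it. Next I slide with a force guard, then lower and press.

```bash
python3 - <<'E'
from h import *
g=np.load("g.npy"); z=g[2]+.012
bot.move_linear([g[0],g[1],z],.02)
h=bot.move_linear([g[0],g[1]+.005,z],.03,until_force=12); print("guard",h,pose()[:3,3].round(4),np.round(bot.read_ft_force(),1))
if not h:
    h=bot.move_linear([g[0],g[1]+.030,z],.05,until_force=12); bot.wait(.2)
    print("slid",h,pose()[:3,3].round(4),np.round(bot.read_ft_force(),1))
    if not h:
        h=bot.move_linear([g[0],g[1]+.030,g[2]+.001],.02,until_force=18)
        print("down",h,pose()[:3,3].round(4)-g.round(4),np.round(bot.read_ft_force(),1),bot.read_gripper_width()*85)
print(bot.read_clock())
E
```

```text
guard False [0.4434 0.0221 0.0648] [  5.    0.9 -11. ]
slid False [0.4433 0.0471 0.0649] [  2.5   1.5 -10.6]
down False [-1.e-04  3.e-02  8.e-04] [-0.4  0.5 -5.2] 23.908503300041332
22.775
```

```bash
python3 - <<'E'
from h import *
g=np.load("g.npy"); y=g[1]+.03
for i in range(10):
    z=g[2]+.0005-.0007*i
    bot.move_linear([g[0],y,z],.01); bot.wait(.15); f=bot.read_ft_force(); print(round(z-g[2],4),(pose()[:3,3]-g).round(4),np.round(f,1))
    if f[2]>14: break
print(bot.read_gripper_width()*85,bot.read_clock())
s=bot.camera("scene")[230:370,200:420]; w=bot.camera("wrist")[:,:,::-1]
cv2.imwrite("pics/m5.png",np.hstack([w[100:480,160:480],cv2.resize(s[:,:,::-1],(480,380),interpolation=cv2.INTER_CUBIC)]))
E
```

```text
0.0005 [-0.0001  0.03    0.0005] [-0.2  0.1 -1.6]
-0.0002 [-0.    0.03  0.  ] [-2.9  0.7  4.5]
-0.0009 [ 0.0001  0.03   -0.0001] [-3.7  1.1 12.6]
-0.0016 [ 0.0001  0.03   -0.0002] [-6.2  1.8 20.2]
23.591437592502743 24.375
```

View pics/m5.png

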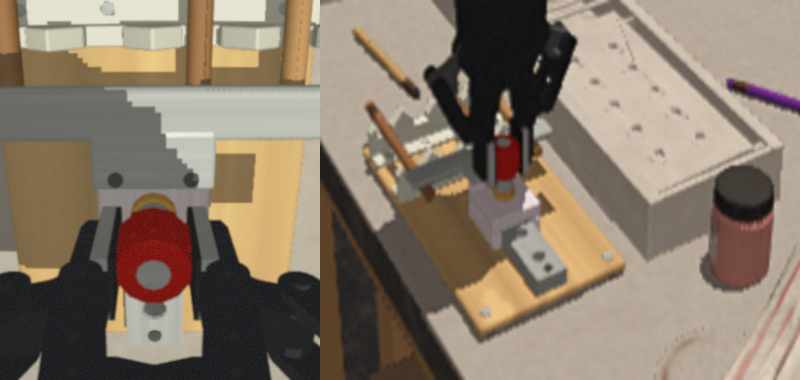

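The pin came to a hard stop at the original home height (offset 0) with 20 N pressed. The bar covers the three tails, and the jar and stick c are untouched.

```bash
python3 - <<'E'
from h import *
bot.wait(.3); print(np.round(bot.read_ft_force(),1),(pose()[:3,3]-np.load("g.npy")).round(4),bot.read_clock()); print(bot.close_job())
E
```

```text
[-6.2  1.  20.1] [ 0.0001  0.03   -0.0002] 24.775
the job is handed in; nothing more can be done
None
```

I handed the job in at 24.8 s: sticks b and d lie in notches 0 and 1 with tails level with stick a's, the keeper is one hole forward with its bar over all three tails, and the pin is home with the gripper still pressing the knob at about 20 N.

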